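# Press the unseated pump cassette under its hold-down spring

### The arm

A 6-joint arm with a two-finger parallel gripper is mounted at the origin on a cart in front of the work surface, level with it; the furniture and walls round the work are solid. World frame = base frame: x ahead of the robot, y to its left, z up, the work surface at z = 0. Lengths are in m, angles in rad, forces in N, time in s.
With the tool pointing down it reaches from about 0.325 to 0.9 m from the base axis. Payload 6.1 kg.
Tool frame: the origin (TCP) lies at the very end of the fingers, on their centre line; the grasp point (between the pads) lies 19 mm behind it; z points along the fingers, y is the line along which they close (so a half turn about z gives the same grasp; the last joint's range is limited). The gripper opens to 87 mm and grips with 3 to 60 N. Pads are 19 mm wide; open, the fingers measure 117 mm over their backs; the gripper's body (75 mm by 190 mm) begins 51 mm behind the grasp point.
Start: joints at [1.137, 0.22, 1.526, -0, 1.395, -0.126], TCP at [0.189, 0.596, 0.223] pointing down, gripper open.
Joint ranges: [-2.98, 2.98], [-0.91, 2.08], [0.09, 2.57], [-1.24, 4.39], [0.2, 2.65], [-2.68, 2.68]. Speed limits (rad/s): [2.57, 2.57, 3.01, 3.14, 3.14, 3.14].

### API

Orientations are given as a rotation vector (axis times angle).
In Python, from plant import get_state, read_camera, camera_model, hand_in gives the robot as it stands.
- The arm moves only by the tool carry_out, never from a script. Its argument "plan" is a list that holds one entry, the list of rows, each a list of 5 numbers: the shift along the tool's x, y, z in cm, then the turn about the tool's z in degrees, then the finger opening in cm, from 0 to 8.7. A call has 1 to 10 rows; each row is the pose to reach, as a shift and turn from the pose commanded when the call began, along the tool's axes at that moment; what a row does not reach only later rows make up. A row lasts 1/12 s, in which the tool goes at most 41.7 mm and 7.16 degrees, less where a joint would pass 70% of its speed; a pose out of reach is approached as far as the arm can. A call with a gripper value outside its range is refused whole. The fingers move at their own pace and stop on an object; "force" is the grip in N (left out, the last holds). Time passes only in rows, so rows that repeat a pose let the fingers close. It gives the time, the measured TCP pose, the force, the opening and the grip force at its end, in the units of the state.
- get_state(): the state, without advancing time (a new reading comes with each control period).
- read_camera(name): name is "scene" or "top" or "wrist"; returns the picture (400x640x3 uint8, red, green, blue); there is no depth.
- camera_model(name): a dict with "fx", "fy", "cx", "cy" (pixels), "pose" (4x4, takes a point from camera to world coordinates). Camera axes: x right, y down, z forward; pixel columns grow to the right and rows downward; lengths in m; the calibration is good to about 2 mm. A picture is of the moment at which its call begins: read the wrist's pose just before it. camera_model takes no time and is no camera call; for the wrist camera it gives the pose at the moment of the call.
- hand_in(): hands the job in; it is judged then, once.
The state is a dict: "t": time; "q": joint angles; "joint_velocities": joint speeds; "joint_torque": joint torques, N m; "eef_pos": TCP position; "ee_rot": TCP orientation; "contact_force": force on the tool from outside, world axes, zero at the start; "moment": the same for the moment, N m; "opening": finger opening in m; "grip_force": force on a finger pad.
Only numpy, scipy, OpenCV 4.12 (cv2) and the standard library are available. Lean on these libraries where they do the work, as an engineer would, in place of code of your own. Each camera call takes 0.05 s, during which the arm holds its last target. There are 200 camera calls.

### The job

One of the three cassettes on the pump head is still standing out at the front of its track, lifted by its sprung rollers. With the fingertips, press it down hard on its thumb pad and, keeping it pressed, slide it back under the bar and the leaf spring until it is fully home and the spring has dropped into its groove, then let go so that it stays there like its neighbours. Do not pick the cassette up, and leave the loose things round the pump head where they are.

Things in the scene. Friction and masses are not known exactly. Their poses are not given: they have to be found in the camera images.
- pump_head: Fixed aluminium pump head, 176 mm wide, white housing 67 mm high (knob to 78) at the far end. Origin: on the bench, middle track, home place. x along the tracks towards the housing (sliding direction), z up. Three tracks at y = -54, 0, +54 mm, x = -122 to 56 mm, 45 mm wide, wall tops at z = 40 mm; two hold seated fixed cassettes (origin x = 0, z = 26.5 mm), one the loose one.
- bed0 (a joint): Sprung roller bed of the track at y = -54 mm: depth pressed down, 0 to 0.010 m. All three beds are alike: roller tops at z = 32 mm unloaded, pushing up with 4.8 N at 0, 12 N at 6 mm, 16.8 N at 10 mm, where a hard stop comes. The rollers run easily. The bed stays level wherever it is pressed. Stays at 0 in the two tracks with seated cassettes.
- bed1 (a joint): The same for the middle track (y = 0).
- bed2 (a joint): The same for the track at y = +54 mm.
- bar_edge (a point): Point on the pump head: lower front edge of the fixed dark steel bar that crosses all tracks, over the middle track (x = 6 mm, z = 38.5 mm; the bar is 8 mm long in x, 10 mm high). The 12 mm high cassette tongue passes under it only while pressed down more than 5.5 mm; 7 to 9 mm is comfortable.
- leaf_bend (a point): Point on the pump head: lowest point of the V bend of the middle track's steel leaf spring at rest (x = 44 mm, z = 33 mm); each track has one, 22 mm wide, sloping down from the back of the bar. The tongue lifts it with up to 8 N; at home the V drops into the cassette's groove and keeps it from sliding out.
- end_stop (a point): Point on the pump head: front face of the white housing (x = 56 mm) where the cassette's nose stops. A released home cassette is held down by the bar, its underside at z = 26.5 mm, 5.5 mm lower than on free rollers. Beware on the way there: a tall bioreactor stands to the left of the work, about x 0.53 to 0.8, y 0.15 to 0.47 m from the robot base.
- cassette: Loose grey cassette, 110 x 42 mm, 60 to 130 g. Origin: centre of underside; x to the nose, z up. Starts level in a track at z = 32 mm, x = -72 to -52 mm in the pump head's frame; home is x = 0 to 1 mm. From x = 0 to 55 a tongue 12 mm high, groove 12 x 6 mm deep at x = 38 to 50; from x = -55 to 0 a thumb pad 20 mm high with a rib at x = -14 to -4, top 29 mm. Two barbs stick out 12 mm at x = -55.
- thumb_corner (a point): Point on the loose cassette: middle of the line where the flat thumb pad meets the upright face of the thumb rib that looks to the robot (cassette x = -14, z = 20 mm). The pad runs 41 mm from here towards the robot and 21 mm to either side. Fingertips press on the pad and push against the rib.
- spare_roller: spare pump roller lying down, grey cylinder 22 mm thick, 46 mm long, loose on the bench near the pump head. Origin: centre of its underside.
- hex_key: black L-shaped hex key, 84 x 30 x 7 mm, lying loose on the bench near the pump head. Origin: centre of its underside.
- o_ring_tin: round white tin, 52 mm across, 26 mm high, loose on the bench near the pump head. Origin: centre of its underside.
- vial_1: small glass vial with black cap, 25 mm across, 51 mm high, standing loose on the bench near the pump head. Origin: centre of its underside.

How it is judged:
On the way:
1. the cassette, pressed down, has its tongue under the bar and is part of the way home (x of cassette in the frame of pump_head between -0.03 and -0.006 m and z of cassette in the frame of pump_head below 0.0275 m and contact force between the fingers and cassette above 1 N), for 0.02 s.
At the end, for the whole second after the job is handed in: The loose cassette is home in its track: origin within 3 mm of the home position along the track, lying flat and straight (within 0.05 rad) and held down by the bar (underside lower than 29 mm above the bench), at rest (x of cassette in the frame of pump_head between -0.003 and 0.003 m and z of cassette in the frame of pump_head between 0.02 and 0.029 m and angle between the x axis of cassette and the x axis of pump_head, either way round below 0.06 rad and angle between cassette's own z axis and vertical below 0.05 rad and linear speed of cassette below 0.01 m/s); the robot touches nothing.
It fails at once if the cassette is lifted off its rollers (more than 12 mm) or tipped up (z of cassette in the frame of pump_head above 0.044 m or angle between cassette's own z axis and vertical above 0.3 rad).
It fails at once if a loose thing beside the pump head is moved more than 30 mm (distance of any of spare_roller, hex_key, o_ring_tin, vial_1 from where it was at the start of the episode above 0.03 m).
It also fails if it takes over 38 s, if anything falls off the work surface, if the arm or the gripper's body presses on something with over 40 N, if the wrist force passes 120 N, or if a joint passes its speed limit or range.

## Working session

There is one attempt and no reset: what is moved stays moved. The work goes in short steps, Python scripts to look and compute and a tool call to move; the robot and the scene stay as the last step left them, time stands still between calls to the robot, and variables do not carry over. Pictures are saved under pics/ and viewed, at most 10 in all, crops included, and the job is handed in when it is done.

Besides the shell and the picture viewer there is one more tool, called after "Request:" as a command line: name --argument value ..., lists and objects as JSON in quotes. carry_out: Moves the arm, as the interface text tells. Its arguments: {"type":"object","properties":{"plan":{"type":"array"},"force":{"type":"number"}},"required":["plan"]}

```bash
mkdir -p pics
python3 - <<'E'
from plant import *
import cv2,numpy as np
np.set_printoptions(precision=4,suppress=True)
for n in("top","scene"):
    m=camera_model(n);im=read_camera(n);cv2.imwrite(f"pics/{n}1.png",im[:,:,::-1]);print(n,m)
s=get_state();print(s)
E
```

```text
top {'fx': 473.1354072549971, 'fy': 473.1354072549971, 'cx': 318.70072308549635, 'cy': 202.7088274479672, 'pose': array([[ 0.0052, -0.9906,  0.1364,  0.3908],
       [-0.9999, -0.0036,  0.0116, -0.2865],
       [-0.011 , -0.1365, -0.9906,  0.9236],
       [ 0.    ,  0.    ,  0.    ,  1.    ]])}
scene {'fx': 415.76123196929325, 'fy': 415.76123196929325, 'cx': 318.89529806043373, 'cy': 200.1700836715208, 'pose': array([[-0.7323, -0.4132,  0.5413,  0.0286],
       [-0.6808,  0.4253, -0.5963,  0.2321],
       [ 0.0162, -0.8052, -0.5928,  0.5703],
       [ 0.    ,  0.    ,  0.    ,  1.    ]])}
{'t': 0.1, 'q': array([ 1.1369,  0.2212,  1.5275, -0.    ,  1.3947, -0.1261]), 'joint_velocities': array([ 0.0001, -0.0024, -0.0019,  0.0003,  0.0029,  0.0004]), 'joint_torque': array([  0.0015, -49.5948, -38.8515,   0.0701,   0.0517,  -0.    ]), 'eef_pos': array([0.1891, 0.5951, 0.2215]), 'ee_rot': array([-0.4815, -3.104 ,  0.0027]), 'contact_force': array([-0.0347,  0.5769, -0.2594]), 'moment': array([-0.0132, -0.0244,  0.055 ]), 'grip_force': 0.0, 'opening': 0.08715061224965161}
```

View pics/top1.png

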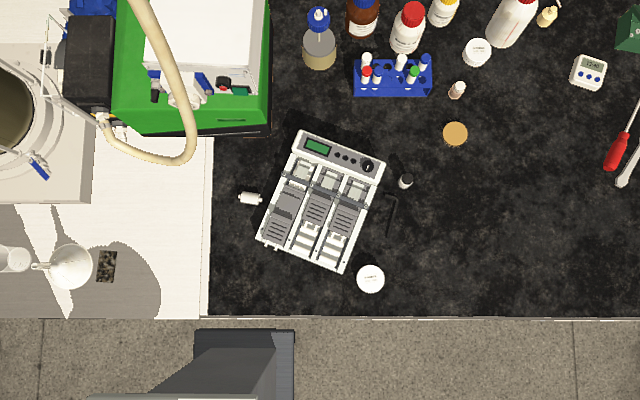

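View pics/scene1.png

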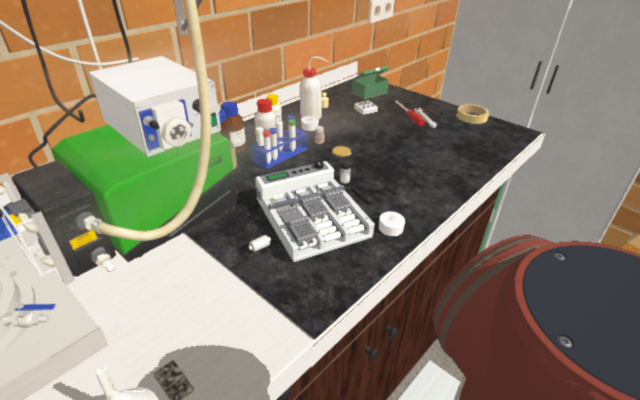

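The top view shows the head at about (320,200) with the housing at the far end. The loose cassette is in the left track (y=+54), its front end near (270,235). Next I'll enlarge it.

Run:
```python
import cv2
im=cv2.imread("pics/top1.png")[120:280,235:405]
cv2.imwrite("pics/crop1.png",cv2.resize(im,None,fx=3.7,fy=3.7,interpolation=cv2.INTER_CUBIC))
```

```text
(no output)
```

View pics/crop1.png

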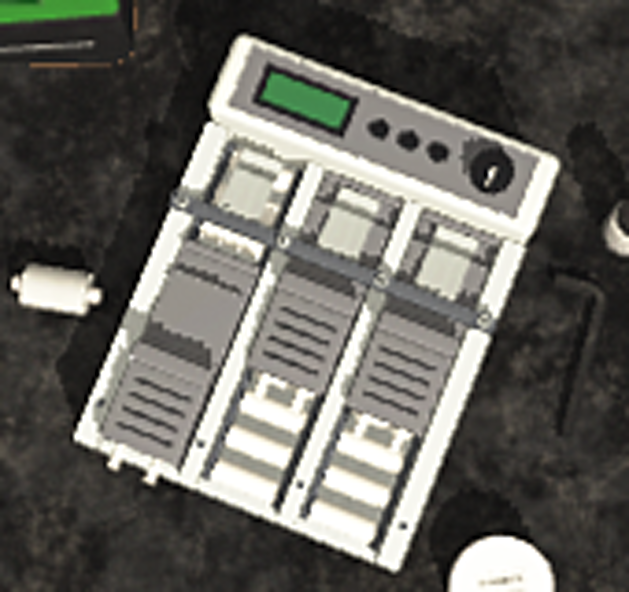

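The crop shows the wall-top front corners at crop (78,437) and (397,570), the wall and housing junctions at (208,125) and (525,240), and the loose cassette's dark rib at about (180,345).

```bash
cat > h.py <<'E'
from plant import *
import numpy as np, cv2
from scipy.spatial.transform import Rotation as R
from scipy.optimize import least_squares
np.set_printoptions(precision=4,suppress=True)
def ray(m,uv,z):
    d=m["pose"][:3,:3]@[(uv[0]-m["cx"])/m["fx"],(uv[1]-m["cy"])/m["fy"],1]; o=m["pose"][:3,3]
    return o+d*(z-o[2])/d[2]
def proj(m,P):
    c=(np.atleast_2d(P)-m["pose"][:3,3])@m["pose"][:3,:3]
    return np.c_[m["fx"]*c[:,0]/c[:,2]+m["cx"],m["fy"]*c[:,1]/c[:,2]+m["cy"]]
def h2w(p,P):
    P=np.atleast_2d(P).astype(float); c,s=np.cos(p[2]),np.sin(p[2])
    return np.c_[p[0]+c*P[:,0]-s*P[:,1],p[1]+s*P[:,0]+c*P[:,1],P[:,2]]
def fit(m,P,uv,p0=(0.6,-0.28,-0.3)):
    r=least_squares(lambda p:(proj(m,h2w(p,P))-uv).ravel(),p0); return r.x,r.fun.reshape(-1,2)
E
python3 - <<'E'
from h import *
m=camera_model("top")
c=lambda u,v:(235+u/3.7,120+v/3.7)
uv=[c(78,437),c(397,570),c(208,125),c(525,240)]
P=np.array([[-.122,.088,.04],[-.122,-.088,.04],[.056,.088,.04],[.056,-.088,.04]])
p,r=fit(m,P,uv);print(p,np.degrees(p[2]));print(r)
w=ray(m,c(180,350),.055);print("rib",w)
cy,sy=np.cos(p[2]),np.sin(p[2]);d=w[:2]-p[:2];print(cy*d[0]+sy*d[1],-sy*d[0]+cy*d[1])
for n,q in [("roller",c(55,290)),("tin",c(500,585)),("key",c(575,340)),("vial",(405,181))]:print(n,ray(m,q,.015))
print("corner est",h2w(p,[[-.076,.054,.052],[0,0,0],[-.014,.054,.0465]]))
E
```

```text
[ 0.5255 -0.2842 -0.3724] -21.335170864172063
[[-0.8573  0.7505]
 [ 0.7739 -0.0703]
 [-0.1914 -1.4571]
 [ 0.26    0.7003]]
rib [ 0.4881 -0.2116  0.055 ]
-0.061332152829006434 0.0539879708618799
roller [ 0.524  -0.1419  0.015 ]
tin [ 0.3721 -0.374   0.015 ]
key [ 0.4986 -0.4143  0.015 ]
vial [ 0.5593 -0.4437  0.015 ]
corner est [[ 0.4744 -0.2063  0.052 ]
 [ 0.5255 -0.2842  0.    ]
 [ 0.5322 -0.2288  0.0465]]
```

Run:
```python
from h import *
t=camera_model("top");s=camera_model("scene")
def tri(a,b):
    f=lambda P:np.r_[(proj(t,P)-a)[0],(proj(s,P)-b)[0]]
    r=least_squares(f,[.4,.2,.1]);return r.x,r.fun
print(tri((70,265),(125,396)),tri((106,265),(174,380)),tri((38,170),(38,306)))
for z in(0,.1,.2,.3):print(ray(t,(70,265),z),ray(t,(15,260),z))
im=read_camera("wrist");cv2.imwrite("pics/w0.png",im[:,:,::-1])
S=get_state();print(R.from_rotvec(S["ee_rot"]).as_matrix(),camera_model("wrist")["pose"])
```

```text
(array([0.397 , 0.1887, 0.0428]), array([-1.8325, -1.7738,  1.6964,  0.4918])) (array([0.3928, 0.1297, 0.0137]), array([ 0.7031,  0.7317, -0.7235, -0.1823])) (array([0.5581, 0.2166, 0.1113]), array([ 0.6956,  0.5472, -0.6299, -0.2536]))
[0.3939 0.2079 0.    ] [0.403  0.3166 0.    ]
[0.3935 0.1544 0.1   ] [0.4017 0.2513 0.1   ]
[0.3932 0.1009 0.2   ] [0.4004 0.186  0.2   ]
[0.3929 0.0473 0.3   ] [0.399  0.1207 0.3   ]
[[-0.953   0.303  -0.0006]
 [ 0.303   0.953  -0.0015]
 [ 0.0002 -0.0016 -1.    ]] [[ 0.3026  0.9156  0.2647  0.1163]
 [ 0.9531 -0.2903 -0.0853  0.6189]
 [-0.0013  0.2781 -0.9605  0.3844]
 [ 0.      0.      0.      1.    ]]
```

View pics/w0.png

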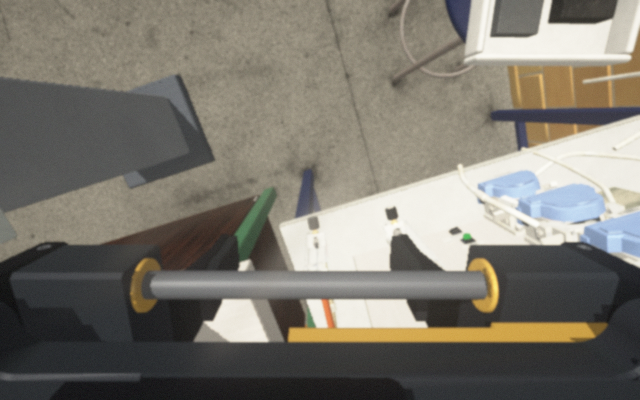

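The wrist view shows the bench's left part and open floor, nothing tall near the gripper. The camera sits on the tool +x (robot) side, which is handy later. I'll raise the tool and swing over.

Request:
carry_out --plan '[[[-2, -3, -3, 0, 8.7], [-23, -33.5, -6, 3.7, 0], [-23, -33.5, -6, 3.7, 0], [-23, -33.5, -6, 3.7, 0], [-23, -33.5, -6, 3.7, 0], [-23, -33.5, -6, 3.7, 0], [-23, -33.5, -6, 3.7, 0], [-23, -33.5, -6, 3.7, 0], [-23, -33.5, -6, 3.7, 0], [-23, -33.5, -6, 3.7, 0]]]'

```text
t: 0.98
eef_pos: [0.3066, 0.2057, 0.2825]
ee_rot: [0.58, 3.087, 0.0]
contact_force: [1.4, -0.3, -0.2]
opening: 0.0349
grip_force: 0.0
```

Request:
carry_out --plan '[[[-25.8, -32.4, 0, 0, 0], [-25.8, -32.4, 0, 0, 0], [-25.8, -32.4, 0, 0, 0], [-25.8, -32.4, 0, 0, 0], [-25.8, -32.4, 0, 0, 0], [-25.8, -32.4, 0, 0, 0], [-25.8, -32.4, 0, 0, 0], [-25.8, -32.4, 0, 0, 0], [-25.8, -32.4, 0, 0, 0], [-25.8, -32.4, 8, 0, 0]]]'

```text
t: 1.82
eef_pos: [0.4272, -0.1751, 0.2515]
ee_rot: [0.584, 3.074, -0.01]
contact_force: [2.0, -1.0, 1.3]
opening: 0.0005
grip_force: 0.0
```

Request:
carry_out --plan '[[[0, 0, 6, 0, 0], [0, 0, 6, 0, 0], [0, 0, 6, 0, 0], [0, 0, 6, 0, 0]]]'

```text
t: 2.15
eef_pos: [0.4223, -0.1679, 0.1843]
ee_rot: [-0.581, -3.085, -0.002]
contact_force: [0.5, 0.8, 0.1]
opening: 0.0006
grip_force: 0.0
```

Run:
```python
from h import *
m=camera_model("wrist");im=read_camera("wrist");cv2.imwrite("pics/w1.png",im[:,:,::-1])
np.save("m1.npy",m,allow_pickle=True);S=get_state();print(S)
```

```text
{'t': 2.2, 'q': array([-0.5518, -0.1668,  1.9914,  0.    ,  1.3162, -1.7505]), 'joint_velocities': array([ 0.0064, -0.0279, -0.0292,  0.0007, -0.0022, -0.0018]), 'joint_torque': array([ -0.2267, -27.9421, -35.7939,  -0.0594,   0.1187,   0.0011]), 'eef_pos': array([ 0.4235, -0.1684,  0.1861]), 'ee_rot': array([ 0.5811,  3.0866, -0.0004]), 'contact_force': array([ 0.1517, -0.526 ,  0.6876]), 'moment': array([-0.0309,  0.0076, -0.0056]), 'grip_force': 0.0, 'opening': 6.646577440324485e-05}
```

View pics/w1.png

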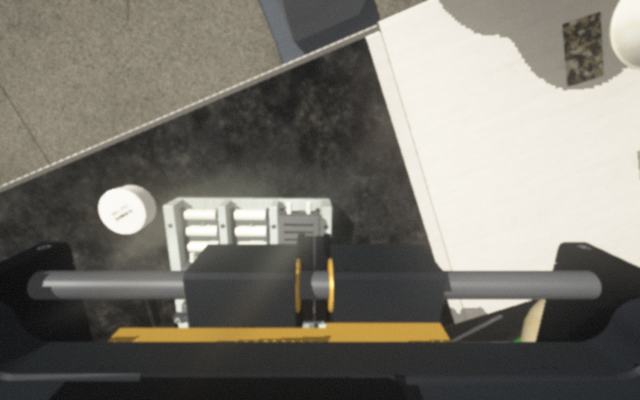

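The gripper hides the rib. The head's front corners show at (165,200) and (332,200), with the cassette's rear end near (300,213). Moving forward 10 cm at this height brings the pad and rib into view.

Request:
carry_out --plan '[[[-10, -1.7, 0, 0, 0], [-10, -1.7, 0, 0, 0], [-10, -1.7, 0, 0, 0], [-10, -1.7, 0, 0, 0], [-10, -1.7, 0, 0, 0]]]'

```text
t: 2.62
eef_pos: [0.5118, -0.2211, 0.1874]
ee_rot: [0.58, 3.084, -0.002]
contact_force: [-0.4, 1.0, -0.3]
opening: 0.0004
grip_force: 0.0
```

Run:
```python
from h import *
m=camera_model("wrist");im=read_camera("wrist");
np.save("m2.npy",m,allow_pickle=True);S=get_state();print(S["t"],S["eef_pos"],S["ee_rot"],m)
cv2.imwrite("pics/w2.png",cv2.resize(im[:250,120:520,::-1],None,fx=2,fy=2,interpolation=cv2.INTER_CUBIC))
```

```text
2.6667 [ 0.5109 -0.2205  0.1869] [ 0.5799  3.0854 -0.0013] {'fx': 307.8803516987685, 'fy': 307.8803516987685, 'cx': 313.8976064401098, 'cy': 202.1416047366607, 'pose': array([[ 0.3629,  0.8942,  0.2621,  0.4399],
       [ 0.9318, -0.3481, -0.1025, -0.1927],
       [-0.0004,  0.2815, -0.9596,  0.3499],
       [ 0.    ,  0.    ,  0.    ,  1.    ]])}
```

View pics/w2.png

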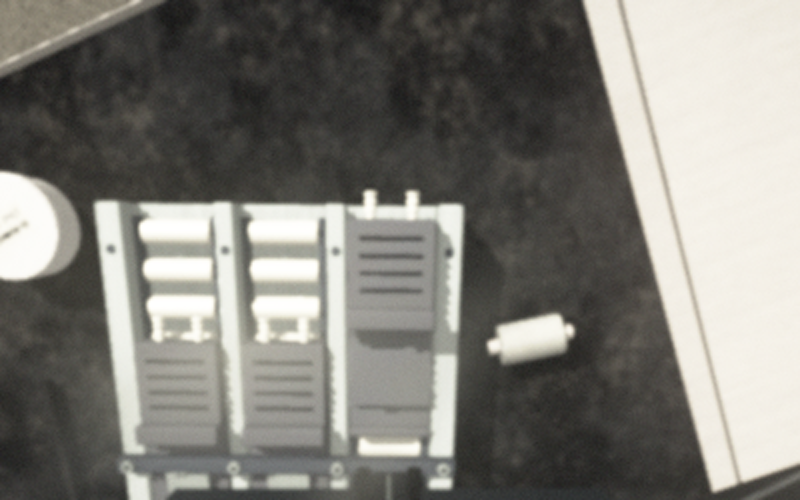

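The wrist view is clear. In the crop, the front corners are at (95,203) and (463,205), and the seated pads' rear edges are at v≈344. The loose pad's rear corners are (350,220) and (435,221), its rib top runs from v≈309 to 330, and the bar is at v≈458.

Run:
```python
from h import *
m=np.load("m2.npy",allow_pickle=True).item()
c=lambda u,v:(120+u/2,v/2)
P=np.array([[-.122,-.088,.04],[-.122,.088,.04],[-.055,-.075,.0465],[-.055,-.033,.0465],[-.055,-.021,.0465],[-.055,.021,.0465]])
uv=[c(95,203),c(463,205),c(138,344),c(218,343),c(244,344),c(322,343)]
p,r=fit(m,P,uv);print(p,np.degrees(p[2]));print(r)
cy,sy=np.cos(p[2]),np.sin(p[2]);
def w2h(w): d=w[:2]-p[:2];return np.array([cy*d[0]+sy*d[1],-sy*d[0]+cy*d[1]])
for n,q,z in[("padL",c(350,220),.052),("padR",c(435,221),.052),("ribfronttop",c(391,309),.061),("ribback top",c(391,330),.061),("bar",c(280,458),.0485),("seatrib",c(283,425),.0555)]:print(n,w2h(ray(m,q,z)))
S=get_state();print("tcp",w2h(S["eef_pos"]))
```

```text
[ 0.5261 -0.282  -0.3725] -21.3443010832738
[[ 0.5169  0.0505]
 [ 0.3508 -0.725 ]
 [-2.0539 -0.0754]
 [ 0.0139  0.4763]
 [-0.9667 -0.0089]
 [ 2.1016  0.5428]]
padL [-0.1143  0.0342]
padR [-0.1139  0.0736]
ribfronttop [-0.0744  0.0532]
ribback top [-0.0645  0.0533]
bar [ 0.0051 -0.0046]
seatrib [-0.0154 -0.0009]
tcp [-0.0365  0.0517]
```

The cassette is at x≈-59.5 mm and its rib face at x≈-74 mm; the lateral position agrees with the track. I'll move over the pad at x≈-90 mm and go down to just above it.

Request:
carry_out --plan '[[[5.3, 0.2, 0, 0, 0], [5.3, 0.2, 4, 0, 0], [5.3, 0.2, 8, 0, 0], [5.3, 0.2, 11, 0, 0], [5.3, 0.2, 12.3, 0, 0], [5.3, 0.2, 12.3, 0, 0], [5.3, 0.2, 12.3, 0, 0], [5.3, 0.2, 12.3, 0, 0], [5.3, 0.2, 12.3, 0, 0]]]'

```text
t: 3.42
eef_pos: [0.4629, -0.2002, 0.0644]
ee_rot: [0.58, 3.084, -0.002]
contact_force: [-1.0, 0.1, 0.7]
opening: 0.0004
grip_force: 0.0
```

```bash
cat >> h.py <<'E'
p=[.5261,-.282,-.3725]
def w2h(w):
    cy,sy=np.cos(p[2]),np.sin(p[2]);d=w[:2]-np.array(p[:2]);return np.array([cy*d[0]+sy*d[1],-sy*d[0]+cy*d[1]])
def st():
    S=get_state();f=R.from_euler("z",p[2]).inv().apply(S["contact_force"])
    print(S["t"],"head",w2h(S["eef_pos"]),"z",S["eef_pos"][2],"F head",f)
E
python3 -c "
from h import *
st()"
```

```text
3.4167 head [-0.0886  0.0532] z 0.06443666817644385 F head [-0.999  -0.2614  0.6914]
```

Request:
carry_out --plan '[[[0.1, 0.1, 0.6, 0, 0], [0.1, 0.1, 1.1, 0, 0], [0.1, 0.1, 1.4, 0, 0], [0.1, 0.1, 1.7, 0, 0], [0.1, 0.1, 2.0, 0, 0], [0.1, 0.1, 2.0, 0, 0], [0.1, 0.1, 2.0, 0, 0], [0.1, 0.1, 2.0, 0, 0]]]'

```text
t: 4.08
eef_pos: [0.4616, -0.1984, 0.0435]
ee_rot: [0.581, 3.086, -0.001]
contact_force: [-3.2, 2.4, 13.5]
opening: 0.0004
grip_force: 6.6
```

```bash
python3 -c "
from h import *
st()"
```

```text
4.0833 head [-0.0905  0.0544] z 0.04348130572884215 F head [-3.8385  1.0575 13.5414]
```

The press gives 13.5 N, which is about 7.3 mm of depth. I'll press 1 mm more and slide forward.

Request:
carry_out --plan '[[[0, 0, 0.1, 0, 0], [-0.5, 0, 0.1, 0, 0], [-1.0, 0, 0.1, 0, 0], [-1.5, 0, 0.1, 0, 0], [-2.0, 0, 0.1, 0, 0], [-2.5, 0, 0.1, 0, 0], [-3.0, 0, 0.1, 0, 0], [-3.5, 0, 0.1, 0, 0], [-4, 0, 0.1, 0, 0], [-4, 0, 0.1, 0, 0]]]'

```text
t: 4.92
eef_pos: [0.5, -0.2138, 0.0431]
ee_rot: [0.581, 3.084, -0.002]
contact_force: [-0.7, 1.2, 12.9]
opening: 0.0001
grip_force: 6.8
```

Run:
```python
from h import *
st()
m=camera_model("wrist");im=read_camera("wrist");np.save("m3.npy",m,allow_pickle=True)
cv2.imwrite("pics/w3.png",cv2.resize(im[50:250,140:540,::-1],None,fx=2,fy=2,interpolation=cv2.INTER_CUBIC))
```

```text
4.9167 head [-0.0492  0.0541] z 0.043100854363487 F head [-1.1129  0.8164 12.8923]
```

View pics/w3.png

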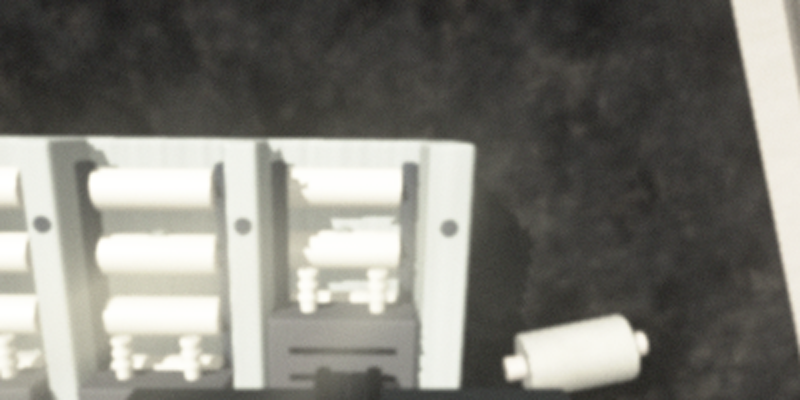

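The cassette followed: its rear edge is at crop v≈310 and its middle neighbour's at ≈373, so it is part of the way home.

Run:
```python
from h import *
m=np.load("m3.npy",allow_pickle=True).item()
c=lambda u,v:(140+u/2,50+v/2)
for q,z in[(c(270,315),.044),(c(415,315),.044),(c(343,317),.044),(c(450,142),.04),(c(160,375),.0465)]:print(w2h(ray(m,q,z)))
```

```text
[-0.0759  0.033 ]
[-0.0759  0.0729]
[-0.0754  0.0531]
[-0.1218  0.081 ]
[-0.0592  0.0021]
```

Request:
carry_out --plan '[[[-0.4, 0, 0.05, 0, 0], [-0.8, 0, 0.05, 0, 0], [-1.2, 0, 0.05, 0, 0], [-1.5, 0, 0.05, 0, 0], [-1.8, 0, 0.05, 0, 0], [-2.0, 0, 0.05, 0, 0], [-2.0, 0, 0.05, 0, 0]]]'

```text
t: 5.55
eef_pos: [0.5181, -0.2208, 0.0426]
ee_rot: [0.581, 3.085, -0.002]
contact_force: [-3.4, 1.2, 13.5]
opening: 0.0007
grip_force: 7.1
```

```bash
python3 -c "
from h import *
st()"
```

```text
5.55 head [-0.0297  0.0541] z 0.04262392802470842 F head [-3.606  -0.1727 13.4539]
```

Request:
carry_out --plan '[[[-0.2, 0, 0, 0, 0], [-0.4, 0, 0, 0, 0], [-0.6, 0, 0, 0, 0], [-0.7, 0, 0, 0, 0], [-0.7, 0, 0, 0, 0]]]'

```text
t: 5.97
eef_pos: [0.5192, -0.2211, 0.0421]
ee_rot: [-0.578, -3.077, -0.003]
contact_force: [-21.9, 7.7, 32.4]
opening: 0.0004
grip_force: 15.9
```

```bash
python3 -c "
from h import *
st()"
```

```text
5.9667 head [-0.0286  0.0542] z 0.042142035639247094 F head [-23.2274  -0.8507  32.3654]
```

The push stopped at +23 N, where the cassette should meet the end stop. I'll ease the push, lift straight up and look.

Request:
carry_out --plan '[[[0.6, 0, 0, 0, 0], [0.6, 0, -0.4, 0, 0], [0.6, 0, -0.9, 0, 0], [0.6, 0, -2, 0, 0], [0.6, 0, -5, 0, 0], [0.6, 0, -9, 0, 0], [-2, 0, -13, 0, 0], [-5, 0, -14.5, 0, 0], [-5, 0, -14.5, 0, 0], [-5, 0, -14.5, 0, 0]]]'

```text
t: 6.8
eef_pos: [0.5715, -0.2415, 0.1873]
ee_rot: [0.581, 3.084, -0.002]
contact_force: [-0.1, 1.2, -1.0]
opening: 0.0004
grip_force: 0.0
```

Run:
```python
from h import *
st()
m=camera_model("wrist");im=read_camera("wrist");np.save("m4.npy",m,allow_pickle=True)
cv2.imwrite("pics/w4.png",cv2.resize(im[:250,120:520,::-1],None,fx=2,fy=2,interpolation=cv2.INTER_CUBIC))
```

```text
6.8 head [0.0276 0.0543] z 0.18727959902189298 F head [-0.5246  1.0889 -1.029 ]
```

View pics/w4.png

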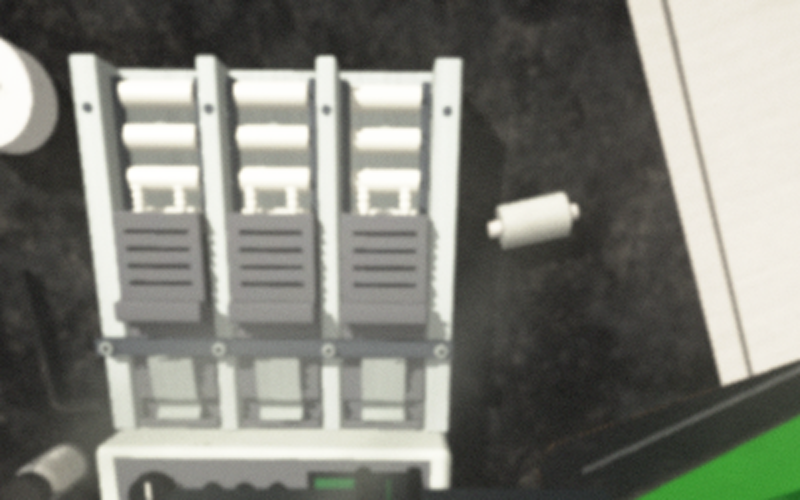

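The loose cassette now lines up with its neighbours: rear edge at v≈214, rib at v≈322, leaf down. The arm is clear and the loose things visible here (roller, tin, vial) look undisturbed.

```bash
python3 -c "
from plant import *
print(hand_in())"
```

```text
the job is handed in; nothing more can be done
None
```

The loose cassette was pressed down, slid home under the bar and leaf spring, and released. The last picture shows it level with its two neighbours; the job was handed in at about 7 s, and the hand-in gave no verdict.

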